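Set the washed cups to drain

ROBOT

A 7-joint arm with a two-finger parallel gripper is mounted at the origin on the work surface. World frame = base frame: x ahead of the robot, y to its left, z up, the work surface at z = 0. Lengths are in m, angles in rad, forces in N, time in s.
With the tool pointing down it reaches from about 0.4 to 0.875 m from the base axis. Payload 19.3 kg.
Tool frame: the origin (TCP) lies on the centre line of the jaws, within the pads' length; the fingertips stand 14 mm ahead of it and the grasp point (between the pads) lies 5 mm behind it; z points along the fingers, y is the line along which they close (so a half turn about z gives the same grasp; the last joint's range is limited). The gripper opens to 85 mm and grips with 20 to 120 N. Pads are 22 mm wide; open, the fingers measure 114 mm over their backs; the gripper's body (76 mm by 85 mm) begins 54 mm behind the grasp point. The pads swing forward as they close: fully open they stand 13 mm farther back than shut.
Start: joints at [1.223, 0.521, -0.036, 1.599, 0.021, 1.021, -0.113], TCP at [0.171, -0.601, 0.245] pointing down, gripper open.
Joint ranges: [-2.91, 2.91], [-0.3, 2.13], [-1.5, 1.42], [0.17, 2.43], [-1.26, 4.41], [0.16, 1.93], [-2.52, 2.52]. Speed limits (rad/s): [1.89, 1.89, 2.39, 2.39, 3.01, 3.01, 3.01].

INTERFACE

Orientations are given as [roll, pitch, yaw] about the fixed x, y, z axes, in that order (R = Rz(yaw) Ry(pitch) Rx(roll)).
In Python, from workcell import bot, grab_frame, regions_of gives the robot as it stands. The module is installed in compiled form; this text tells all that it offers.
- The arm moves only by the tool play_rows, never from a script. Its argument "plan" is a list of rows, each a list of 3 entries, a list of its own where there are three numbers: the shift along the tool's x, y, z in units of 2.5 cm (1.0 is 2.5 cm), then the turn, a rotation vector about the tool's x, y, z in units of 0.15 rad (1.0 is 0.15 rad), then the closure, from -1 (fully open) to 1 (shut). In form: [[[tx, ty, tz], [rx, ry, rz], jaw], ...]. A call has 1 to 20 rows; each row shifts and turns the commanded pose from where the row before left it, along the tool's axes as they then stand; what a row does not reach is not made up. A row lasts 1/8 s, in which the tool goes at most 62.5 mm and 10.7 degrees, less where a joint would pass 70% of its speed; a pose out of reach is approached as far as the arm can. A call with a number of a shift or a turn outside -1 to 1 is refused whole. A call with a gripper value outside its range is refused whole. The fingers move at their own pace and stop on an object; "newtons" is the grip in N (left out, the last holds). Time passes only in rows, so rows that do not move let the fingers close. It gives the time, the measured TCP pose, the force, the opening and the grip force at its end, in the units of the state.
- bot.observe(): the state, without advancing time (a new reading comes with each control period).
- grab_frame(name): name is "side" or "top"; returns a dict with "pixels" (400x640x3 uint8, red, green, blue), "depth" (400x640 float32, m along the optical axis (not along the pixel's ray), 0 where there is no reading), "camera_matrix" (3x3 intrinsics, pixels), "R" (3x3) and "t" (3): a world point X has camera coordinates R X + t. Camera axes: x right, y down, z forward; pixel columns grow to the right and rows downward; lengths in m; the calibration is good to about 2 mm. A picture is of the moment at which its call begins.
- bot.job_done(): hands the job in; it is judged then, once.
Trained networks look in the newest picture that a camera, given by its name, has taken for a name from the list of things; names that differ only in an ending like _2 or _b are one class to them, and where a whole thing is asked for, a point or a joint stands for the part that bears it (a point fixed in the world has none). Each returns a list of dicts, best first, with "p" (0 to 1); they miss things now and then, are a little off and sometimes report something else, mostly with a low value. They report only what shows in the picture. A call takes as long as a camera call. They do not tell look-alikes from the thing itself.
- regions_of(thing, camera): "mask" (400x640 bool, what is visible of it) and "box" ([left, top, right, bottom] in pixels, round what is visible of it).
The state is a dict: "clock": time; "qpos": joint angles; "qd": joint speeds; "joint_efforts": joint torques, N m; "position": TCP position; "tool_rot": TCP orientation; "force": force on the tool from outside, world axes, zero at the start; "moment": the same for the moment, N m; "grip_width": finger opening in m; "finger_force": force on a finger pad.
Only numpy, scipy, OpenCV 4.12 (cv2) and the standard library are available. Lean on these libraries where they do the work, as an engineer would, in place of code of your own. Each camera call takes 0.05 s, during which the arm holds its last target. There are 200 camera calls.

TASK

Set the washed cups to drain: put the two blue beakers from the counter into the two empty pockets of the leaning drainer, one in each, still mouth-down and fully home, letting them down gently rather than dropping them, and hang the mug by its handle on the hook of the stand. Don't knock a beaker over, and leave the beaker that is already draining and the other things on the counter where they are.

Things in the scene. Friction and masses are not known exactly. Their poses are not given: they have to be found in the camera images.
- beaker_a: blue ceramic drinking beaker, straight round tube 54 mm in diameter, 140 mm long, about 220 g, standing mouth-down on the counter. Origin: centre of the mouth (its lower end); z runs along the beaker from the mouth to the closed foot, which is 140 mm from the origin.
- beaker_b: second beaker, the same as beaker_a in every way; either may go into either pocket.
- beaker_c: third, identical beaker, already draining in the middle pocket; stays there.
- pocket_left: left (+y) pocket of the grey drainer, empty: a square cup, open at the top, 62 mm square inside, 70 mm deep, walls 4 mm, leaning 25 degrees from vertical towards the robot. Origin: centre of its inner floor, 50 mm above the counter; z runs along the pocket out of its mouth (up and towards the robot); y is level, along the row of pockets.
- pocket_right: right (-y) pocket of the drainer, empty; the same size and axes as pocket_left, 220 mm from it. The middle pocket, halfway between, is taken by beaker_c; all stand on one tray 317 mm long, 150 mm deep.
- mug: orange ceramic mug standing upright on the counter, 66 mm in outer diameter, 95 mm tall, wall 4 mm, about 250 g. Origin: centre of its underside; z up along the mug; its handle is on its +y side, a loop in the yz plane made of a 10 mm round bar; the loop's opening reaches from y = 33 to 59 mm and from z = 26 to 73 mm, and its outer edge is at y = 69 mm.
- mug_handle (a point): centre of the opening of the mug's handle, at (0, 46, 49.5) mm in the mug's frame.
- hook_stand: steel stand: round foot 100 mm in diameter and 12 mm high, post 16 mm in diameter and 220 mm high, and one hook: a level prong 8 mm thick, its centre line 200 mm above the counter, running 78 mm from the post's axis along the stand's -x (towards the robot), then turning up to a tip. Origin: centre of the foot's underside; z up.
- hook_stand_tip (a point): upturned tip of the hook, at (-94, 0, 222) mm in the stand's frame, 22 mm above the prong's centre line.
- soap: green soap bottle, 54 mm in diameter, 150 mm tall, with a white cap, standing among the beakers; stays. Origin: centre of its underside.
- brush: washing-up brush, 200 mm long, lying at the right near the robot; stays. Origin: middle of its underside.
- spoon: wooden spoon, 220 mm long, lying at the left; stays. Origin: middle of its underside.
- saucer: white saucer, 130 mm across, 18 mm high, at the left near the robot; stays. Origin: centre of its underside.
Not all that is in view belongs to the job. What is shaped like the mug but green or purple is not meant.

How it is judged:
At the end, for the whole second after the job is handed in: Each free pocket holds one beaker, mouth-down: mouth within 8 mm of the floor and 9 mm of the middle line, axis within 0.16 rad of the pocket's. The mug hangs on the hook: handle centre between post and tip, within 30 mm of the prong sideways, 160 to 206 mm up. Beakers slower than 0.03 m/s (((x of beaker_a in the frame of pocket_left between -0.009 and 0.009 m and y of beaker_a in the frame of pocket_left between -0.009 and 0.009 m and z of beaker_a in the frame of pocket_left between -0.006 and 0.008 m and angle between the z axis of beaker_a and the z axis of pocket_left, either way round below 0.16 rad and x of beaker_b in the frame of pocket_right between -0.009 and 0.009 m and y of beaker_b in the frame of pocket_right between -0.009 and 0.009 m and z of beaker_b in the frame of pocket_right between -0.006 and 0.008 m and angle between the z axis of beaker_b and the z axis of pocket_right, either way round below 0.16 rad) or (x of beaker_a in the frame of pocket_right between -0.009 and 0.009 m and y of beaker_a in the frame of pocket_right between -0.009 and 0.009 m and z of beaker_a in the frame of pocket_right between -0.006 and 0.008 m and angle between the z axis of beaker_a and the z axis of pocket_right, either way round below 0.16 rad and x of beaker_b in the frame of pocket_left between -0.009 and 0.009 m and y of beaker_b in the frame of pocket_left between -0.009 and 0.009 m and z of beaker_b in the frame of pocket_left between -0.006 and 0.008 m and angle between the z axis of beaker_b and the z axis of pocket_left, either way round below 0.16 rad)) and x of mug_handle in the frame of hook_stand between -0.092 and -0.008 m and y of mug_handle in the frame of hook_stand between -0.03 and 0.03 m and z of mug_handle in the frame of hook_stand between 0.16 and 0.206 m and linear speed of each of beaker_a, beaker_b below 0.03 m/s); the robot touches nothing.
It fails at once if a beaker is knocked over (leans more than 63 degrees) (angle between any of beaker_a, beaker_b, beaker_c's own z axis and vertical above 1.1 rad).
It fails at once if a beaker is dropped (moves faster than 0.75 m/s while the fingers do not hold it) ((linear speed of beaker_a above 0.75 m/s and contact force between the fingers and beaker_a below 0.2 N) or (linear speed of beaker_b above 0.75 m/s and contact force between the fingers and beaker_b below 0.2 N)).
It fails at once if the beaker already draining is shifted by more than 30 mm (distance of beaker_c from where it was at the start of the episode above 0.03 m).
It fails at once if another thing on the counter is shifted by more than 40 mm (distance of any of soap, brush, spoon, saucer from where it was at the start of the episode above 0.04 m).
It also fails if it takes over 72 s, if anything falls off the work surface, if the arm or the gripper's body presses on something with over 40 N, if the wrist force passes 120 N, or if a joint passes its speed limit or range.

## Working session

There is one attempt and no reset: what is moved stays moved. The work goes in short steps, Python scripts to look and compute and a tool call to move; the robot and the scene stay as the last step left them, time stands still between calls to the robot, and variables do not carry over. Pictures are saved under pics/ and viewed, at most 10 in all, crops included, and the job is handed in when it is done.

Besides the shell and the picture viewer there is one more tool, called after "Request:" in YAML: its name, and indented under it one key for each argument. play_rows: Moves the arm, as the interface text tells. Its arguments: {"type":"object","properties":{"plan":{"type":"array"},"newtons":{"type":"number"}},"required":["plan"]}

```bash
mkdir -p pics; cat > h.py <<'E'
import numpy as np, cv2
from workcell import bot, grab_frame, regions_of
def cloud(f):
    K=f["camera_matrix"];d=f["depth"];v,u=np.mgrid[:d.shape[0],:d.shape[1]]
    c=np.stack([(u-K[0,2])*d/K[0,0],(v-K[1,2])*d/K[1,1],d],-1)
    P=(c-f["t"])@f["R"]; P[d<=0]=np.nan
    return P
def save(f,n): cv2.imwrite("pics/"+n,f["pixels"][:,:,::-1])
E
python3 - <<'E'
from h import *
np.set_printoptions(precision=4,suppress=True)
print(bot.observe())
for n in("top","side"):
    f=grab_frame(n);save(f,n+"1.png");P=cloud(f)
    print(n,"cam at",-f["R"].T@f["t"])
    for th in("beaker_a","pocket_left","mug","hook_stand","soap","brush","spoon","saucer"):
        for r in regions_of(th,n):
            if r["p"]<.3: continue
            Q=P[r["mask"]];Q=Q[~np.isnan(Q[:,0])]
            col=np.median(f["pixels"][r["mask"]],0)
            print(th,round(r["p"],2),r["box"],"med",np.median(Q,0),"lo",np.percentile(Q,3,0),"hi",np.percentile(Q,97,0),col)
E
```

```text
{'clock': 0.0, 'qpos': array([ 1.2228,  0.522 , -0.0363,  1.6   ,  0.0212,  1.0211, -0.1128]), 'qd': array([-0.0005, -0.0005, -0.0022, -0.0016,  0.0005,  0.0003, -0.0007]), 'joint_efforts': array([  0.0016, -92.7113,   1.9811, -36.9936,   0.0179,   0.0082,
        -0.0001]), 'position': array([ 0.1713, -0.6007,  0.2447]), 'tool_rot': array([-3.1405,  0.0001,  0.2778]), 'force': array([-0.4613, -0.0222, -0.7958]), 'moment': array([0.0137, 0.0076, 0.0525]), 'finger_force': 0.0, 'grip_width': 0.08510709596890588}
top cam at [0.3641 0.058  1.4711]
beaker_a 0.72 [284.3, 133.6, 301.7, 156.3] med [0.6566 0.0916 0.1698] lo [0.6258 0.0679 0.0757] hi [0.7142 0.1161 0.1847] [ 65.  87. 111.]
beaker_a 0.71 [283.6, 208.9, 299.7, 227.2] med [0.447  0.0861 0.1395] lo [0.423  0.0622 0.0844] hi [0.4711 0.1073 0.1448] [ 74.  97. 121.]
beaker_a 0.52 [228.1, 210.5, 253.7, 232.2] med [0.4334 0.2482 0.1383] lo [0.4113 0.2289 0.0245] hi [0.4565 0.2755 0.1444] [ 75.  97. 122.]
pocket_left 0.86 [246.6, 136.6, 274.8, 159.3] med [0.687  0.2057 0.0643] lo [0.6415 0.1681 0.0148] hi [0.715  0.2371 0.1266] [48. 50.
[... 2582 characters left out ...]
 32.]
soap 0.32 [224.3, 178.4, 255.3, 211.3] med [0.6896 0.2001 0.0816] lo [0.6382 0.1732 0.0437] hi [0.7233 0.2433 0.1231] [37. 39. 41.]
brush 0.83 [417.2, 195.2, 450.9, 214.1] med [ 0.276  -0.2985  0.0152] lo [ 0.233  -0.3307  0.0025] hi [ 0.3286 -0.2732  0.0197] [87. 84. 86.]
brush 0.36 [369.7, 175.9, 396.4, 203.4] med [ 0.4223 -0.1803  0.0599] lo [ 0.4001 -0.2434  0.0022] hi [ 0.4618 -0.1594  0.0927] [111.  55.  20.]
spoon 0.84 [162.2, 247.8, 213.2, 296.8] med [0.5715 0.4488 0.0119] lo [ 0.481   0.4346 -0.0011] hi [0.6932 0.4742 0.0199] [128. 103.  74.]
saucer 0.76 [219.1, 303.4, 268.2, 346.5] med [0.3407 0.4237 0.0084] lo [0.2844 0.3696 0.0008] hi [0.3935 0.4796 0.0169] [155. 152. 146.]
```

```bash
python3 - <<'E'
import cv2,numpy as np
t=cv2.imread("pics/top1.png");c=t[110:330,160:470]
cv2.imwrite("pics/top1c.png",cv2.convertScaleAbs(cv2.resize(c,(800,568),interpolation=cv2.INTER_CUBIC),alpha=1.6))
t=cv2.imread("pics/side1.png");c=t[80:300,190:470]
cv2.imwrite("pics/side1c.png",cv2.convertScaleAbs(cv2.resize(c,(760,597),interpolation=cv2.INTER_CUBIC),alpha=1.6))
E
```

```text
(no output)
```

View pics/top1c.png

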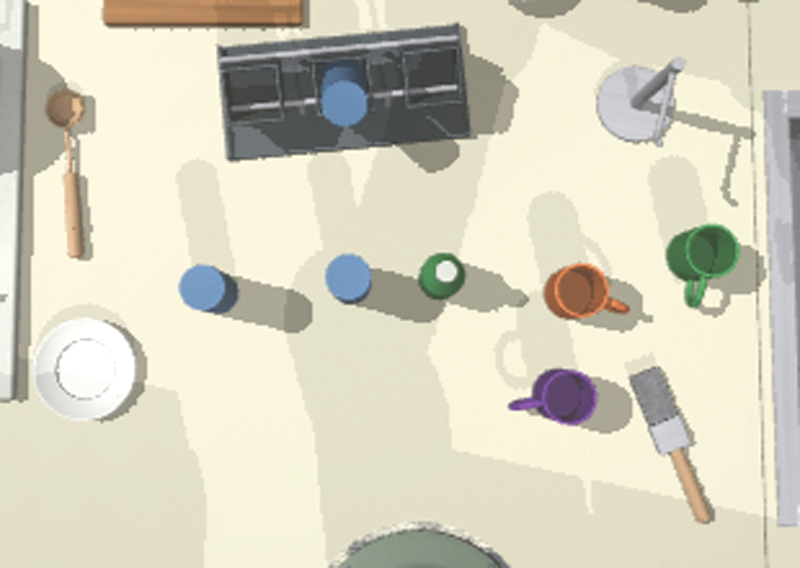

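View pics/side1c.png

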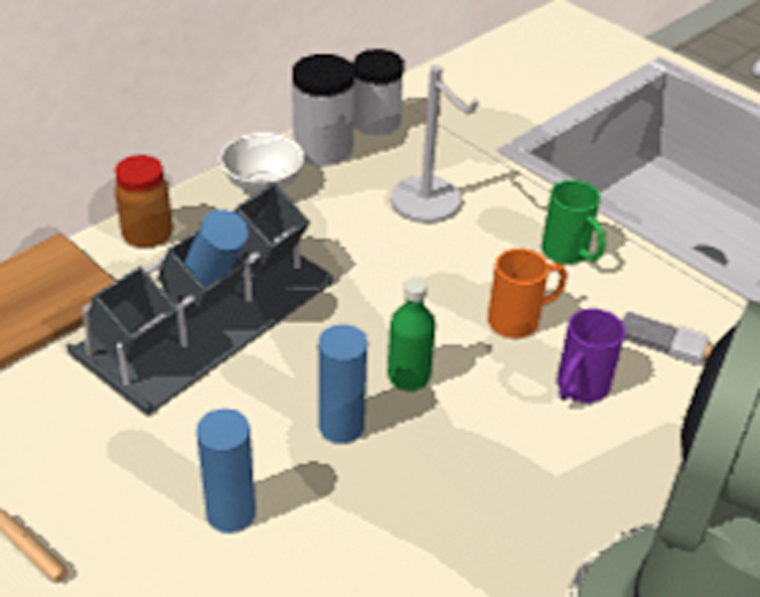

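The pictures show the orange mug at top crop (580,290) with its handle towards −y, beakers at (208,288) and (348,277), and soap at (441,276). The drainer is slightly yawed around (345,90), with the stand's foot at (635,103) and its prong running towards the robot. Next I fit these shapes.

```bash
cat > fit.py <<'E'
from h import *
from scipy.optimize import least_squares
np.set_printoptions(precision=4,suppress=True)
def both():
    out=[]
    for n in("top","side"):
        f=grab_frame(n);P=cloud(f).reshape(-1,3);c=f["pixels"].reshape(-1,3);k=~np.isnan(P[:,0])
        out.append((P[k],c[k].astype(int)))
    return out
def circ(P,r,c0):
    g=lambda p:np.hypot(P[:,0]-p[0],P[:,1]-p[1])-r
    s=least_squares(g,c0,loss="soft_l1",f_scale=.002);return s.x,np.median(abs(s.fun)),len(P)
def near(P,c,r,z0,z1): return (np.hypot(P[:,0]-c[0],P[:,1]-c[1])<r)&(P[:,2]>z0)&(P[:,2]<z1)
def pockfit(Ps,x0):
    t=np.radians(25)
    def R(y): 
        c,s=np.cos(y),np.sin(y);Z=np.array([[c,-s,0],[s,c,0],[0,0,1]])
        return Z@np.array([[np.cos(t),0,-np.sin(t)],[0,1,0],[np.sin(t),0,np.cos(t)]])
    def loc(p,P): return (P-[p[0],p[1],.05])@R(p[2])
    def res(p,P):
        L=loc(p,P);best=np.full(len(L),.02)
        for k in(-.11,0,.11):
            x,y,z=L[:,0],L[:,1]-k,L[:,2]
            m=np.maximum(abs(x),abs(y))
            inner=np.hypot(m-.031,np.maximum(z-.07,0)+np.minimum(z,0)); outer=np.hypot(m-.035,np.maximum(z-.07,0)+np.minimum(z+.004,0))
            rim=np.hypot(z-.07,np.maximum(abs(m-.033)-.002,0)); fl=np.hypot(z,np.maximum(m-.031,0))
            best=np.minimum(best,np.min([inner,outer,rim,fl],0))
        return best
    best=None
    for dx in(-.015,0,.015):
        for dy in(-.015,0,.015):
            s=least_squares(lambda p:res(p,Ps),np.array(x0)+[dx,dy,0],loss="soft_l1",f_scale=.003)
            if best is None or s.cost<best.cost:best=s
    return best.x,R(best.x[2]),np.median(res(best.x,Ps)),best.cost
E
python3 - <<'E'
from fit import *
B=both()
for n,(P,c) in zip(("top","side"),B):
    print(n)
    for b in([.434,.25],[.445,.086]):
        k=near(P,b,.045,.132,.15);Q=P[k];print(" beaker disk",(Q.min(0)+Q.max(0))/2,Q.mean(0),Q.max(0)-Q.min(0))
        k=near(P,b,.05,.02,.125);print("   side",*circ(P[k],.027,b))
    k=near(P,[.45,-.025],.045,.02,.1);print(" soap",*circ(P[k],.027,[.45,-.025]))
    org=(c[:,0]>1.5*c[:,1])&(c[:,0]>1.8*c[:,2])&(P[:,2]>.004)&near(P,[.43,-.2],.09,.004,.11)
    Q=P[org];k=(Q[:,2]>.088);print(" mug rim",*circ(Q[k],.031,[.435,-.195]))
    m,_,_=circ(Q[k],.031,[.435,-.195])
    d=np.hypot(*(Q[:,:2]-m).T);h=Q[d>.045];v=h[:,:2].mean(0)-m;print("   handle",v,np.degrees(np.arctan2(v[1],v[0])),len(h),d.max())
    k=near(P,[.68,-.28],.15,.19,.24);Q=P[k];print(" hook pts\n",Q[np.argsort(Q[:,0])][::max(1,len(Q)//14)])
    k=near(P,[.68,-.28],.07,.009,.016);Q=P[k];print(" foot",*circ(Q[np.hypot(*(Q[:,:2]-Q[:,:2].mean(0)).T)>.042],.049,[.68,-.28]),(Q.min(0)+Q.max(0))/2)
    k=near(P,[.68,-.28],.05,.03,.18);print(" post",*circ(P[k],.008,[.68,-.28]))
    blue=(c[:,2]>c[:,0]*1.25)
    k=near(P,[.65,.09],.06,.1,.25)&blue;C=P[k]
    L=[]
    k=(P[:,0]>.6)&(P[:,0]<.78)&(P[:,1]>-.08)&(P[:,1]<.27)&(P[:,2]>.055)&(P[:,2]<.16)&~blue
    print(" pock",*pockfit(P[k],[.7,.09,-.08]),k.sum())
P=np.vstack([b[0] for b in B]);c=np.vstack([b[1] for b in B]);blue=(c[:,2]>c[:,0]*1.25)
k=(P[:,0]>.6)&(P[:,0]<.78)&(P[:,1]>-.08)&(P[:,1]<.27)&(P[:,2]>.055)&(P[:,2]<.16)&~blue
x,R,m,_=pockfit(P[k],[.7,.09,-.08]);print("both",x,m)
k=near(P,[.65,.09],.07,.09,.25)&blue;L=(P[k]-[x[0],x[1],.05])@R
k=L[:,2]<.13;print("beaker_c in pocket frame",*circ(L[k],.027,[0,0]),"top z",L[:,2].max(),np.percentile(L[:,2],[80,95]))
E
```

```text
top
 beaker disk [0.4369 0.2554 0.1393] [0.4356 0.255  0.1393] [0.0515 0.0541 0.0138]
   side [0.436  0.2558] 0.00023727264150277816 71
 beaker disk [0.4488 0.0847 0.1405] [0.4482 0.0851 0.1397] [0.0517 0.0513 0.0166]
   side [0.4485 0.0852] 0.00013175669382405053 26
 soap [ 0.4539 -0.03  ] 0.001817621231373641 96
 mug rim [ 0.4343 -0.1957] 0.0011084276622663342 81
   handle [-0.0196 -0.0502] -111.37620086413355 24 0.06649536243851704
 hook pts
 [[ 0.5883 -0.2621  0.22  ]
 [ 0.5949 -0.2577  0.2153]
 [ 0.6066 -0.2646  0.2003]
 [ 0.6153 -0.2706  0.2008]
 [ 0.6243 -0.268   0.2002]
 [ 0.6328 -0.2735  0.2024]
 [ 0.6403 -0.2722  0.2084]
 [ 0.6473 -0.2735  0.2038]
 [ 0.6563 -0.2768  0.2032]
 [ 0.6643 -0.2819  0.2072]
 [ 0.6718 -0.2867  0.2008]
 [ 0.6754 -0.2811  0.222 ]
 [ 0.6782 -0.2896  0.2229]
 [ 0.6809 -0.2838  0.2236]
 [ 0.684  -0.2811  0.2231]
 [ 0.6881 -0.2882  0.2185]]
 foot [ 0.6797 -0.283 ] 0.0032894745943637636 90 [ 0.68   -0.2806  0.0125]
 post [ 0.6819 -0.2864] 0.000560229925188266 73
 pock [0.7137 0.0956 0.0982] [[ 0.9019 -0.0981 -0.4206]
 [ 0.0889  0.9952 -0.0415]
 [ 0.4226  
[... 694 characters left out ...]
743  0.1985]
 [ 0.6523 -0.2769  0.1996]
 [ 0.6621 -0.2769  0.199 ]
 [ 0.6714 -0.2812  0.201 ]
 [ 0.6732 -0.2727  0.2036]
 [ 0.6752 -0.2785  0.2165]
 [ 0.677  -0.2761  0.2085]
 [ 0.6794 -0.2736  0.2084]
 [ 0.6807 -0.2766  0.1902]
 [ 0.6846 -0.2832  0.2143]]
 foot [ 0.6761 -0.2772] 0.0029393641706386003 36 [ 0.6784 -0.2797  0.0122]
 post [ 0.6808 -0.2823] 0.0014927065302228733 145
 pock [0.7074 0.1021 0.0977] [[ 0.902  -0.0976 -0.4206]
 [ 0.0884  0.9952 -0.0412]
 [ 0.4226  0.      0.9063]] 0.0008812689495235199 0.002940673395253508 1487
both [0.7092 0.0987 0.0994] 0.001280227562419134
beaker_c in pocket frame [-0.0061 -0.001 ] 0.0010983912109762944 320 top z 0.14756688207522028 [0.1403 0.1427]
```

```bash
cat > mv.py <<'E'
from fit import *
from scipy.spatial.transform import Rotation as Ro
def tool(yaw,tilt=0,tdir=0):
    "tool down with yaw (deg); then leant so that its z gains a component along heading tdir (deg)"
    R=Ro.from_euler("xyz",[np.pi,0,np.radians(yaw)])
    a=np.radians(tdir);ax=np.array([np.sin(a),-np.cos(a),0])   # turns -z towards tdir
    return Ro.from_rotvec(np.radians(tilt)*ax)*R
def step(p0,R0,p1,R1,n=None):
    r=(R0.inv()*R1).as_rotvec()
    d=R0.inv().apply(np.asarray(p1)-p0)
    n=n or 1
    while True:
        M=sum(Ro.from_rotvec(r*k/n).as_matrix() for k in range(n))
        t=np.linalg.solve(M,d)/.025; w=r/n/.15
        if max(abs(t).max(),abs(w).max())<=.95: break
        n+=1
    return n,t,w
def chain(*targets):
    o=bot.observe();p,R=o["position"],Ro.from_euler("xyz",o["tool_rot"])
    for q,S in targets:
        n,t,w=step(p,R,q,S);print(n,"rows t",np.round(t,3),"r",np.round(w,3));p,R=np.array(q),S
E
python3 - <<'E'
from mv import *
T=tool(69)
print(T.as_matrix())
chain(([.433,-.1935,.2],T),([.433,-.1935,.067],T))
E
```

```text
[[ 0.3584  0.9336  0.    ]
 [ 0.9336 -0.3584 -0.    ]
 [ 0.      0.     -1.    ]]
21 rows t [ 0.919 -0.265  0.086] r [-0.    -0.    -0.294]
6 rows t [ 0.    -0.     0.887] r [0. 0. 0.]
```

Request:
play_rows:
  plan:
    - [[0.92,-0.265,0.09],[0,0,-0.294],-1]
    - [[0.92,-0.265,0.09],[0,0,-0.294],-1]
    - [[0.92,-0.265,0.09],[0,0,-0.294],-1]
    - [[0.92,-0.265,0.09],[0,0,-0.294],-1]
    - [[0.92,-0.265,0.09],[0,0,-0.294],-1]
    - [[0.92,-0.265,0.09],[0,0,-0.294],-1]
    - [[0.92,-0.265,0.09],[0,0,-0.294],-1]
    - [[0.92,-0.265,0.09],[0,0,-0.294],-1]
    - [[0.92,-0.265,0.09],[0,0,-0.294],-1]
    - [[0.92,-0.265,0.09],[0,0,-0.294],-1]
    - [[0.92,-0.265,0.09],[0,0,-0.294],-1]
    - [[0.92,-0.265,0.09],[0,0,-0.294],-1]
    - [[0.92,-0.265,0.09],[0,0,-0.294],-1]
    - [[0.92,-0.265,0.09],[0,0,-0.294],-1]
    - [[0.92,-0.265,0.09],[0,0,-0.294],-1]
    - [[0.92,-0.265,0.09],[0,0,-0.294],-1]
    - [[0.92,-0.265,0.09],[0,0,-0.294],-1]
    - [[0.92,-0.265,0.09],[0,0,-0.294],-1]
    - [[0.92,-0.265,0.09],[0,0,-0.294],-1]
    - [[0.92,-0.265,0.09],[0,0,-0.294],-1]
  newtons: 40

```text
clock: 3.5
position: [0.4308, -0.2154, 0.2002]
tool_rot: [3.142, 0.0, 1.163]
force: [0.3, -0.1, 0.4]
grip_width: 0.0856
finger_force: 0.0
```

```bash
python3 - <<'E'
from mv import *
o=bot.observe();print(o["clock"],o["position"],o["tool_rot"],o["qpos"])
T=tool(69)
chain(([.433,-.1935,.19],T),([.433,-.1935,.067],T))
E
```

```text
3.5 [ 0.4308 -0.2154  0.2002] [3.1416 0.     1.1627] [ 0.6271  0.3752 -0.361   2.0007  0.1822  0.7961 -0.247 ]
1 rows t [ 0.838 -0.268  0.407] r [ 0.     0.    -0.277]
6 rows t [ 0.   -0.    0.82] r [0. 0. 0.]
```

Request:
play_rows:
  plan:
    - [[0.84,-0.27,0.41],[0,0,-0.277],-1]
    - [[0,0,0.82],[0,0,0],-1]
    - [[0,0,0.82],[0,0,0],-1]
    - [[0,0,0.82],[0,0,0],-1]
    - [[0,0,0.82],[0,0,0],-1]
    - [[0,0,0.82],[0,0,0],-1]
    - [[0,0,0.82],[0,0,0],-1]
    - [[0,0,0],[0,0,0],0.5]
    - [[0,0,0],[0,0,0],1]
    - [[0,0,0],[0,0,0],1]
    - [[0,0,0],[0,0,0],1]
    - [[0,0,0],[0,0,0],1]
    - [[0,0,0],[0,0,0],1]

```text
clock: 5.12
position: [0.4328, -0.195, 0.0671]
tool_rot: [3.142, -0.0, 1.201]
force: [0.7, -0.5, -2.9]
grip_width: 0.0638
finger_force: 44.8
```

Request:
play_rows:
  plan:
    - [[0,0,-0.4],[0,0,0],1]
    - [[0,0,-0.9],[0,0,0],1]
    - [[0,0,-0.9],[0,0,0],1]
    - [[0,0,-0.9],[0,0,0],1]
    - [[0,0,-0.9],[0,0,0],1]
    - [[0,0,-0.9],[0,0,0],1]
    - [[0,0,-0.9],[0,0,0],1]
    - [[0,0,-0.65],[0,0,0],1]
    - [[0,0,0],[0,0,0],1]

```text
clock: 6.25
position: [0.4331, -0.1952, 0.2296]
tool_rot: [3.139, 0.0, 1.201]
force: [-0.3, -0.3, -3.2]
grip_width: 0.0639
finger_force: 45.3
```

```bash
python3 - <<'E'
from mv import *
o=bot.observe();p=o["position"];print(o["clock"],p,o["tool_rot"],o["grip_width"])
for n in("top","side"):
    f=grab_frame(n);P=cloud(f).reshape(-1,3);c=f["pixels"].reshape(-1,3).astype(int);save(f,n+"2.png")
    c=c[~np.isnan(P[:,0])];P=P[~np.isnan(P[:,0])]
    k=(c[:,0]>1.5*c[:,1])&(c[:,0]>1.8*c[:,2])&near(P,p,.1,.1,.3);Q=P[k]
    print(n,len(Q),Q.min(0),Q.max(0))
    b=Q[np.hypot(*(Q-p)[:,:2].T)<.038];b=b[b[:,2]<.245];m,_,_=circ(b,.033,p[:2]);print("body",m,_,len(b))
    d=np.hypot(*(Q[:,:2]-p[:2]).T);h=Q[d>.045];v=h[:,:2].mean(0)-p[:2];print("handle",v,np.degrees(np.arctan2(v[1],v[0])),h[:,2].min(),h[:,2].max(),d.max(),len(h))
E
```

```text
6.25 [ 0.4331 -0.1952  0.2296] [3.1394 0.0002 1.2012] 0.06391375742999234
top 138 [ 0.4065 -0.1954  0.1632] [ 0.4587 -0.1638  0.2648]
body [ 0.4217 -0.1997] 96 96<stdin>:9: RuntimeWarning: Mean of empty slice.
  ret = um.true_divide(
Traceback (most recent call last):
ValueError: zero-size array to reduction operation minimum which has no identity
```

```bash
python3 - <<'E'
from mv import *
o=bot.observe();p=o["position"]
f=grab_frame("side");P=cloud(f).reshape(-1,3);c=f["pixels"].reshape(-1,3).astype(int)
k=~np.isnan(P[:,0]);c=c[k];P=P[k]
k=(c[:,0]>1.5*c[:,1])&(c[:,0]>1.8*c[:,2])&near(P,p,.1,.1,.3);Q=P[k]
print(len(Q),Q.min(0),Q.max(0))
d=np.hypot(*(Q-p)[:,:2].T)
print("body",*circ(Q[d<.038],.033,p[:2]))
h=Q[d>.042];v=h[:,:2].mean(0)-p[:2];print("handle",v,np.degrees(np.arctan2(v[1],v[0])),h[:,2].min(),h[:,2].max(),d.max(),len(h))
im=f["pixels"][60:260,270:470,::-1];cv2.imwrite("pics/side2c.png",cv2.convertScaleAbs(cv2.resize(im,(600,600),interpolation=2),alpha=1.6))
E
```

```text
588 [ 0.3816 -0.2558  0.1599] [ 0.4647 -0.1574  0.2984]
body [ 0.4311 -0.194 ] 0.0015415668755868611 527
handle [-0.0265 -0.0428] -121.82725846802114 0.18081291414111791 0.29837954791870575 0.06653853144891969 46
```

View pics/side2c.png

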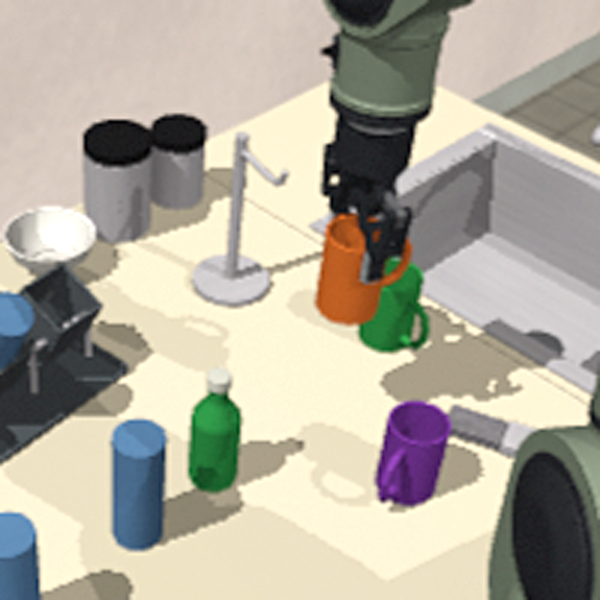

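```bash
python3 - <<'E'
from mv import *
T=tool(75.7)
chain(([.557,-.2048,.2286],T),([.6491,-.2283,.2286],T))
E
```

```text
6 rows t [ 0.198  0.809 -0.003] r [-0.     0.    -0.133]
5 rows t [-0.    0.76  0.  ] r [0. 0. 0.]
```

Request:
play_rows:
  plan:
    - [[0.2,0.81,0],[0,0,-0.133],1]
    - [[0.2,0.81,0],[0,0,-0.133],1]
    - [[0.2,0.81,0],[0,0,-0.133],1]
    - [[0.2,0.81,0],[0,0,-0.133],1]
    - [[0.2,0.81,0],[0,0,-0.133],1]
    - [[0.2,0.81,0],[0,0,-0.133],1]
    - [[0,0,0],[0,0,0],1]

```text
clock: 7.22
position: [0.558, -0.2041, 0.227]
tool_rot: [-3.14, -0.001, 1.322]
force: [-0.5, 0.4, -2.7]
grip_width: 0.0636
finger_force: 45.6
```

```bash
python3 - <<'E'
from mv import *
o=bot.observe();p=o["position"];print(o["clock"],p,o["tool_rot"])
for n in("top","side"):
    f=grab_frame(n);P=cloud(f).reshape(-1,3);c=f["pixels"].reshape(-1,3).astype(int)
    k=~np.isnan(P[:,0]);c=c[k];P=P[k]
    org=(c[:,0]>1.5*c[:,1])&(c[:,0]>1.8*c[:,2])
    q=P[org&near(P,p,.1,.15,.27)]
    post=np.array([.6813,-.2843]);u=np.array([-.969,.247]);v=np.array([-.247,-.969])
    d=np.hypot(*(q-p)[:,:2].T); print(n,"body",circ(q[d<.038],.033,p[:2])[0])
    h=q[(d>.045)&(q[:,2]<.245)]
    L=np.c_[(h[:,:2]-post)@u,(h[:,:2]-post)@v,h[:,2]]
    print("handle pts in stand frame(along,lat,z): n",len(L),L.mean(0),L.min(0),L.max(0)); 
    s=P[~org&near(P,[.64,-.275],.075,.19,.235)];L=np.c_[(s[:,:2]-post)@u,(s[:,:2]-post)@v,s[:,2]]
    L=L[abs(L[:,1])<.015]
    for a,b in((.02,.05),(.05,.08),(.08,.11)):
        m=L[(L[:,0]>a)&(L[:,0]<b)];print("prong",len(m),m.mean(0) if len(m) else '')
f=grab_frame("side")
im=f["pixels"][60:210,300:450,::-1];cv2.imwrite("pics/side3c.png",cv2.convertScaleAbs(cv2.resize(im,(600,600),interpolation=2),alpha=1.6))
E
```

```text
7.225 [ 0.558  -0.2041  0.227 ] [-3.1401 -0.0008  1.322 ]
top body [ 0.5517 -0.2088]<stdin>:12: RuntimeWarning: Mean of empty slice.
  ret = um.true_divide(
Traceback (most recent call last):
ValueError: zero-size array to reduction operation minimum which has no identity
```

```bash
python3 - <<'E'
from mv import *
o=bot.observe();p=o["position"]
f=grab_frame("side");P=cloud(f).reshape(-1,3);c=f["pixels"].reshape(-1,3).astype(int)
k=~np.isnan(P[:,0]);c=c[k];P=P[k]
org=(c[:,0]>1.5*c[:,1])&(c[:,0]>1.8*c[:,2])
q=P[org&near(P,p,.1,.15,.27)]
post=np.array([.6813,-.2843]);u=np.array([-.969,.247]);v=np.array([-.247,-.969])
fr=lambda h:np.c_[(h[:,:2]-post)@u,(h[:,:2]-post)@v,h[:,2]]
d=np.hypot(*(q-p)[:,:2].T); print("body",circ(q[d<.038],.033,p[:2])[0],len(q))
L=fr(q[(d>.042)]);print("handle",len(L));print(L[np.argsort(L[:,1])][::max(1,len(L)//12)])
L=fr(P[~org&near(P,[.64,-.275],.075,.19,.235)]);L=L[abs(L[:,1])<.015]
for a,b in((.02,.05),(.05,.08),(.08,.11)):
    m=L[(L[:,0]>a)&(L[:,0]<b)];print("prong",len(m),m.mean(0) if len(m) else '')
im=f["pixels"][60:210,300:450,::-1];cv2.imwrite("pics/side3c.png",cv2.convertScaleAbs(cv2.resize(im,(600,600),interpolation=2),alpha=1.6))
E
```

```text
body [ 0.5556 -0.2033] 528
handle 27
[[ 0.1469 -0.0034  0.1814]
 [ 0.1451 -0.0026  0.184 ]
 [ 0.1427  0.0029  0.1849]
 [ 0.1393  0.0049  0.1862]
 [ 0.1431  0.0067  0.1839]
 [ 0.1452  0.0087  0.1887]
 [ 0.1462  0.0107  0.2282]
 [ 0.1457  0.0114  0.1962]
 [ 0.1466  0.012   0.2164]
 [ 0.1426  0.0127  0.2019]
 [ 0.1472  0.0133  0.2045]
 [ 0.1437  0.0138  0.218 ]
 [ 0.1454  0.0166  0.2182]
 [ 0.1455  0.0176  0.21  ]]
prong 0 
prong 0 
prong 0
```

View pics/side3c.png

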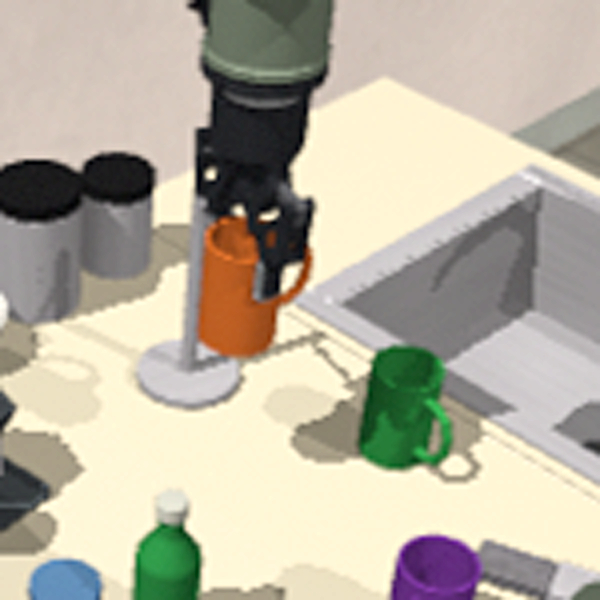

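Request:
play_rows:
  plan:
    - [[0,0.4,-0.06],[0,0,0],1]
    - [[0,0.4,0],[0,0,0],1]
    - [[0,0.4,0],[0,0,0],1]
    - [[0,0.4,0],[0,0,0],1]
    - [[0,0.4,0],[0,0,0],1]
    - [[0,0.4,0],[0,0,0],1]

```text
clock: 8.07
position: [0.6163, -0.2197, 0.2297]
tool_rot: [-3.141, -0.0, 1.321]
force: [-0.5, -0.3, -1.9]
grip_width: 0.0641
finger_force: 45.8
```

No contact. Continue in, then lower 32 mm with a force check.

Request:
play_rows:
  plan:
    - [[0,0.45,0],[0,0,0],1]
    - [[0,0.45,0],[0,0,0],1]
    - [[0,0.45,0],[0,0,0],1]
    - [[0,0,0.3],[0,0,0],1]
    - [[0,0,0.3],[0,0,0],1]
    - [[0,0,0.3],[0,0,0],1]
    - [[0,0,0.2],[0,0,0],1]
    - [[0,0,0],[0,0,0],1]

```text
clock: 9.07
position: [0.6481, -0.2278, 0.2019]
tool_rot: [-3.141, -0.0, 1.321]
force: [0.5, 0.1, -1.6]
grip_width: 0.0638
finger_force: 45.8
```

```bash
python3 - <<'E'
from mv import *
o=bot.observe();p=o["position"];R0=Ro.from_euler("xyz",o["tool_rot"])
v=np.array([-.247,-.969,0]);pc=p+.046*v;pc[2]=.206
p1=p-[0,0,.002]
rot=Ro.from_rotvec(np.radians(42)*np.array([-.969,.247,0]))
R1=rot*R0;p2=pc+rot.apply(p1-pc)
for n in(10,):print(step(p1,R0,p2,R1,n),p2)
E
```

```text
(10, array([-0.0228,  0.0001,  0.1341]), array([-0.0001, -0.4887,  0.0003])) [ 0.6442 -0.2432  0.1707]
```

Request:
play_rows:
  plan:
    - [[0,0,0.08],[0,0,0],1]
    - [[-0.023,0,0.134],[0,-0.489,0],1]
    - [[-0.023,0,0.134],[0,-0.489,0],1]
    - [[-0.023,0,0.134],[0,-0.489,0],1]
    - [[-0.023,0,0.134],[0,-0.489,0],1]
    - [[-0.023,0,0.134],[0,-0.489,0],1]
    - [[-0.023,0,0.134],[0,-0.489,0],1]
    - [[-0.023,0,0.134],[0,-0.489,0],1]
    - [[-0.023,0,0.134],[0,-0.489,0],1]
    - [[-0.023,0,0.134],[0,-0.489,0],1]
    - [[-0.023,0,0.134],[0,-0.489,0],1]
    - [[0,0,0],[0,0,0],1]

```text
clock: 10.58
position: [0.6447, -0.2417, 0.1701]
tool_rot: [-3.14, 0.733, 1.324]
force: [0.5, 1.3, -3.0]
grip_width: 0.0641
finger_force: 45.8
```

```bash
python3 - <<'E'
from mv import *
f=grab_frame("top");a=f["pixels"][110:210,340:470,::-1];g=grab_frame("side");b=g["pixels"][80:200,290:410,::-1]
im=np.hstack([cv2.resize(a,(400,400),interpolation=2),cv2.resize(b,(400,400),interpolation=2)])
cv2.imwrite("pics/both4.png",cv2.convertScaleAbs(im,alpha=1.6))
E
```

```text
(no output)
```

View pics/both4.png

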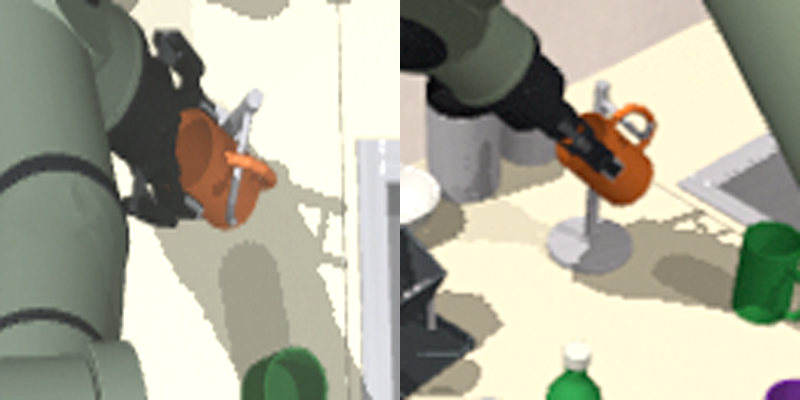

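The prong goes through the handle loop (left panel around (238,170)), with the tip at (235,215). Releasing.

Request:
play_rows:
  plan:
    - [[0,0,0],[0,0,0],0]
    - [[0,0,0],[0,0,0],-0.6]
    - [[0,0,0],[0,0,0],-1]
    - [[0,0,0],[0,0,0],-1]
    - [[0,0,0],[0,0,0],-1]
    - [[0,0,0],[0,0,0],-1]
    - [[0,0,-0.5],[0,0,0],-1]
    - [[0,0,-0.9],[0,0,0],-1]
    - [[0,0,-0.9],[0,0,0],-1]
    - [[0,0,-0.9],[0,0,0],-1]
    - [[0,0,-0.9],[0,0,0],-1]

```text
clock: 12.05
position: [0.6619, -0.1749, 0.2491]
tool_rot: [3.14, 0.733, 1.321]
force: [0.2, -0.1, -0.3]
grip_width: 0.0855
finger_force: 0.0
```

```bash
python3 - <<'E'
from mv import *
f=grab_frame("top");a=f["pixels"][110:210,340:470,::-1];g=grab_frame("side");b=g["pixels"][80:200,290:410,::-1]
im=np.hstack([cv2.resize(a,(400,400),interpolation=2),cv2.resize(b,(400,400),interpolation=2)])
cv2.imwrite("pics/both5.png",cv2.convertScaleAbs(im,alpha=1.6))
print(bot.observe()["qpos"])
# next: over beaker at (.4477,.0866), yaw 95.7; stay high past beaker_c
T=tool(95.7)
chain(([.52,-.05,.29],T),([.4477,.0866,.2],T),([.4477,.0866,.105],T))
E
```

```text
[-0.0921  0.7411 -0.0553  1.3993  0.7198  1.3882 -0.6658]
7 rows t [ 0.497 -0.896 -0.459] r [-0.118  0.69  -0.316]
7 rows t [ 0.818 -0.334  0.514] r [0. 0. 0.]
5 rows t [ 0.   -0.    0.76] r [0. 0. 0.]
```

View pics/both5.png

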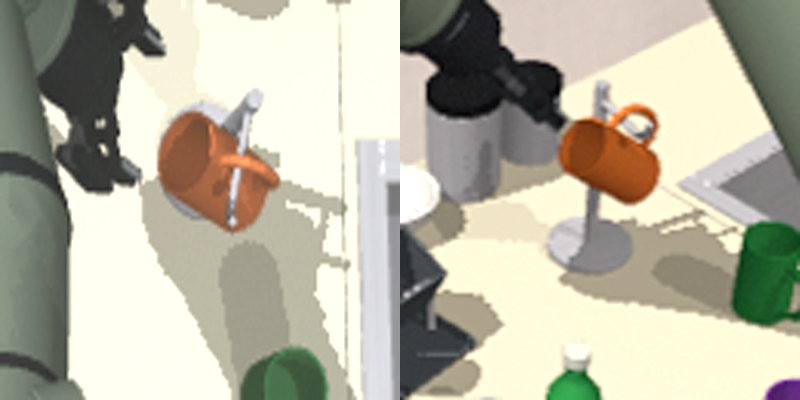

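Request:
play_rows:
  plan:
    - [[0.5,-0.9,-0.46],[-0.118,0.69,-0.316],-1]
    - [[0.5,-0.9,-0.46],[-0.118,0.69,-0.316],-1]
    - [[0.5,-0.9,-0.46],[-0.118,0.69,-0.316],-1]
    - [[0.5,-0.9,-0.46],[-0.118,0.69,-0.316],-1]
    - [[0.5,-0.9,-0.46],[-0.118,0.69,-0.316],-1]
    - [[0.5,-0.9,-0.46],[-0.118,0.69,-0.316],-1]
    - [[0.5,-0.9,-0.46],[-0.118,0.69,-0.316],-1]
    - [[0.82,-0.334,0.51],[0,0,0],-1]
    - [[0.82,-0.334,0.51],[0,0,0],-1]
    - [[0.82,-0.334,0.51],[0,0,0],-1]
    - [[0.82,-0.334,0.51],[0,0,0],-1]
    - [[0.82,-0.334,0.51],[0,0,0],-1]
    - [[0.82,-0.334,0.51],[0,0,0],-1]
    - [[0.82,-0.334,0.51],[0,0,0],-1]
    - [[0,0,0],[0,0,0],-1]

```text
clock: 14.02
position: [0.4451, 0.0862, 0.1983]
tool_rot: [-3.137, 0.001, 1.67]
force: [0.6, -0.9, 0.6]
grip_width: 0.0852
finger_force: 0.0
```

```bash
python3 - <<'E'
from mv import *
o=bot.observe();print(o["position"],o["tool_rot"],o["qpos"])
T=tool(95.7)
chain(([.4477,.0866,.2],T),([.4477,.0866,.105],T))
x=[.7085,.0986,.098]
for n,(P,c) in zip("ts",both()):
    k=near(P,[.4477,.0866],.05,.02,.125)&(c[:,2]>1.2*c[:,0]);print(n,k.sum(),circ(P[k],.027,[.4477,.0866])[0])
    org=(c[:,0]>1.5*c[:,1])&(c[:,0]>1.8*c[:,2])&near(P,[.64,-.25],.12,.09,.3);print("mug",org.sum(),P[org].mean(0))
E
```

```text
[0.4451 0.0862 0.1983] [-3.1371  0.0009  1.6698] [ 0.0523  0.3493 -0.4611  2.0621  0.2175  0.7807 -0.4419]
1 rows t [ 0.006  0.103 -0.069] r [-0.03   0.006 -0.003]
5 rows t [ 0.   -0.    0.76] r [0. 0. 0.]
t 0 [0.4477 0.0866]
mug 624 [ 0.6385 -0.2569  0.1709]
s 380 [0.4471 0.0881]
mug 547 [ 0.6325 -0.253   0.1632]
  return _methods._mean(a, axis=axis, dtype=dtype,
  ret = ret.dtype.type(ret / rcount)
```

Descend, grasp, and lift.

Request:
play_rows:
  plan:
    - [[0.006,0.1,0],[-0.03,0,0],-1]
    - [[0,0,0.75],[0,0,0],-1]
    - [[0,0,0.75],[0,0,0],-1]
    - [[0,0,0.75],[0,0,0],-1]
    - [[0,0,0.75],[0,0,0],-1]
    - [[0,0,0.73],[0,0,0],-1]
    - [[0,0,0],[0,0,0],0.3]
    - [[0,0,0],[0,0,0],1]
    - [[0,0,0],[0,0,0],1]
    - [[0,0,0],[0,0,0],1]
    - [[0,0,0],[0,0,0],1]
    - [[0,0,0],[0,0,0],1]
  newtons: 40

```text
clock: 15.62
position: [0.4488, 0.0854, 0.1061]
tool_rot: [3.14, 0.001, 1.667]
force: [-3.5, -0.6, 8.9]
grip_width: 0.0523
finger_force: 42.2
```

```bash
cat > pk.py <<'E'
from mv import *
X=np.array([.7085,.0986,.098]);th=X[2];t=np.radians(25)
RP=np.array([[np.cos(th),-np.sin(th),0],[np.sin(th),np.cos(th),0],[0,0,1]])@np.array([[np.cos(t),0,-np.sin(t)],[0,1,0],[np.sin(t),0,np.cos(t)]])
TT=tool(np.degrees(th)+90,25,np.degrees(th))
def W(k,l): return np.array([X[0],X[1],.05])+RP@(np.array(l)+[0,.11*k,0])   # k=+1 left, -1 right
E
python3 - <<'E'
from pk import *
print(RP,TT.as_matrix()); o=bot.observe();print(o["position"],o["tool_rot"],o["grip_width"])
p=o["position"]
up=p+[0,0,.14]
chain((up,tool(95.7)),(W(-1,[0,0,.105+.12]),TT),(W(-1,[0,0,.105+.08]),TT),(W(-1,[0,0,.105]),TT)); print(W(-1,[0,0,.225]))
E
```

```text
[[ 0.902  -0.0978 -0.4206]
 [ 0.0887  0.9952 -0.0414]
 [ 0.4226  0.      0.9063]] [[-0.0978  0.902   0.4206]
 [ 0.9952  0.0887  0.0414]
 [ 0.      0.4226 -0.9063]]
[0.4488 0.0854 0.1061] [3.1398 0.0011 1.6672] 0.05226734341920491
6 rows t [-0.001  0.001 -0.933] r [ 0.002  0.001 -0.003]
7 rows t [-0.7    0.939  0.132] r [-0.416 -0.     0.001]
2 rows t [-0.  -0.   0.8] r [0. 0. 0.]
4 rows t [-0.   0.   0.8] r [0. 0. 0.]
[ 0.6246 -0.0202  0.2539]
```

Request:
play_rows:
  plan:
    - [[0,0,-0.4],[0,0,0],1]
    - [[0,0,-0.9],[0,0,0],1]
    - [[0,0,-0.9],[0,0,0],1]
    - [[0,0,-0.9],[0,0,0],1]
    - [[0,0,-0.9],[0,0,0],1]
    - [[0,0,-0.9],[0,0,0],1]
    - [[0,0,-0.7],[0,0,0],1]
    - [[-0.7,0.94,0.132],[-0.416,0,0],1]
    - [[-0.7,0.94,0.132],[-0.416,0,0],1]
    - [[-0.7,0.94,0.132],[-0.416,0,0],1]
    - [[-0.7,0.94,0.132],[-0.416,0,0],1]
    - [[-0.7,0.94,0.132],[-0.416,0,0],1]
    - [[-0.7,0.94,0.132],[-0.416,0,0],1]
    - [[-0.7,0.94,0.132],[-0.416,0,0],1]
    - [[0,0,0],[0,0,0],1]
    - [[0,0,0],[0,0,0],1]

```text
clock: 17.62
position: [0.6236, -0.0201, 0.2538]
tool_rot: [2.705, 0.001, 1.668]
force: [-0.4, -0.9, -2.4]
grip_width: 0.052
finger_force: 43.1
```

```bash
cat > chk.py <<'E'
from pk import *
import sys
k=int(sys.argv[1]);o=bot.observe();p=o["position"];Rt=Ro.from_euler("xyz",o["tool_rot"]).as_matrix()
print(o["clock"],p,o["tool_rot"],"TCP in pocket",RP.T@(p-W(k,[0,0,0])),"tool axis in pocket",RP.T@Rt[:,2])
for n,(P,c) in zip("ts",both()):
    blue=(c[:,2]>c[:,0]*1.25)&(c[:,2]>25)
    L=(P-p)@Rt; m=blue&(np.hypot(L[:,0],L[:,1])<.05)&(L[:,2]>.02)&(L[:,2]<.1)
    Q=(P[m]-W(k,[0,0,0]))@RP
    def g(a,r=.027): # axis line in pocket frame: x=a0+a1*z, y=a2+a3*z
        return np.hypot(Q[:,0]-a[0]-a[1]*(Q[:,2]-.15),Q[:,1]-a[2]-a[3]*(Q[:,2]-.15))-r
    if m.sum()>20:
        s=least_squares(g,[0,0,0,0],loss="soft_l1",f_scale=.002);print(n,m.sum(),"beaker x,slope,y,slope",s.x,np.median(abs(s.fun)),"zmin",Q[:,2].min())
    w=(P[:,0]>.6)&(P[:,0]<.78)&(P[:,1]>-.08)&(P[:,1]<.27)&(P[:,2]>.055)&(P[:,2]<.14)&~(c[:,2]>c[:,0]*1.25)
    L2=(P-W(0,[0,0,0]))@RP; w&=(L2[:,2]<.078)
    x,_,md,_=pockfit(P[w],X);d=np.array([*(x[:2]-X[:2]),0]);print("  pocket fit",x,md,"offset in pocket frame",RP.T@d,w.sum())
E
python3 chk.py -1
```

```text
17.625 [ 0.6236 -0.0201  0.2538] [2.7046 0.0009 1.6676] TCP in pocket [-0.001   0.0001  0.2253] tool axis in pocket [ 0.0006 -0.0013 -1.    ]
t 63 beaker x,slope,y,slope [-0.0017  0.0018 -0.0003  0.0059] 0.0002895507824485048 zmin 0.1270946007505795
  pocket fit [0.7134 0.0954 0.0955] 0.0015388980398806358 offset in pocket frame [ 0.0041 -0.0036 -0.0019] 982
s 248 beaker x,slope,y,slope [-0.0032  0.0153  0.0032  0.0016] 0.0009016491049199712 zmin 0.12562304678762706
  pocket fit [0.7073 0.1023 0.0982] 0.0008427483183886669 offset in pocket frame [-0.0008  0.0038  0.0004] 1387
```

```bash
python3 - <<'E'
from pk import *
for n,(P,c) in zip("ts",both()):
    blue=(c[:,2]>c[:,0]*1.25)&(c[:,2]>25)
    L=(P-W(0,[0,0,0]))@RP;m=blue&(np.hypot(L[:,0],L[:,1])<.05)&(L[:,2]>.075)&(L[:,2]<.134);Q=L[m]
    g=lambda a:np.hypot(Q[:,0]-a[0]-a[1]*(Q[:,2]-.1),Q[:,1]-a[2]-a[3]*(Q[:,2]-.1))-.027
    s=least_squares(g,[0,0,0,0],loss="soft_l1",f_scale=.002);top=L[blue&(np.hypot(L[:,0],L[:,1])<.022)&(L[:,2]>.13)]
    print(n,m.sum(),s.x,np.median(abs(s.fun)),"top z",np.median(top[:,2]) if len(top) else'')
    w=(abs(abs(L[:,1])-.11)<.05)&(abs(L[:,0])<.045)&(L[:,2]>-.005)&(L[:,2]<.085)&~blue
    # rim points: height check in the pocket frame
    h,e=np.histogram(L[w][:,2],bins=np.arange(0,.086,.003));print("z hist",h)
    for k in(-1,1):
        q=L[w&(abs(L[:,1]-.11*k)<.027)&(L[:,2]>.05)&(L[:,2]<.08)];h,e=np.histogram(q[:,0],bins=np.arange(-.045,.046,.003));print(k,"x hist",h)
E
```

```text
t 72 [-0.0048  0.0011 -0.0034 -0.0113] 0.00040507947917251853 top z 0.1397589364611015
z hist [106  42  12   6   3  11   8   7  17  39  57  66  55  35  17  20  19  17
  11  11  15  38  82  69  20   5   0   0]
-1 x hist [ 0  0  0  1  3  1  0  0  0  0  0  0  0  0  0  0  0  0  0  0  0  0  0  0
  0  8 23 10  0  0]
1 x hist [ 0  0  0  8 26 12  0  0  0  0  0  0  0  0  0  0  0  0  1  0  0  0  0  0
  0  9 27  5  0  0]
s 171 [-0.0058 -0.0106 -0.0004  0.003 ] 0.0006976669782816254 top z 0.13851121518755596
z hist [64 41 45 36 32 37 36 40 49 32 44 58 41 45 40 41 45 41 39 40 41 64 96 39
  8  0  0  0]
-1 x hist [ 0  0 11 20  4  0  0  0  0  0  0  0  0  0  0  0  0  0  0  0  0  0  0  0
  9 10  3  0  0  0]
1 x hist [ 0  0 14 24  4  0  0  0  0  0  0  0  0  0  0  0  0  0  0  0  0  0  0  0
 18 22  6  0  0  0]
```

Request:
play_rows:
  plan:
    - [[-0.04,0.06,0.3],[0,0,0],1]
    - [[0,0,0.4],[0,0,0],1]
    - [[0,0,0.4],[0,0,0],1]
    - [[0,0,0.4],[0,0,0],1]
    - [[0,0,0.4],[0,0,0],1]
    - [[0,0,0.4],[0,0,0],1]
    - [[0,0,0.4],[0,0,0],1]
    - [[0,0,0.3],[0,0,0],1]
    - [[0,0,0],[0,0,0],1]

```text
clock: 18.95
position: [0.6572, -0.0182, 0.1856]
tool_rot: [2.705, 0.001, 1.668]
force: [0.6, 1.0, -1.7]
grip_width: 0.0522
finger_force: 43.0
```

Request:
play_rows:
  plan:
    - [[0,0,0.3],[0,0,0],1]
    - [[0,0,0.3],[0,0,0],1]
    - [[0,0,0.3],[0,0,0],1]
    - [[0,0,0.3],[0,0,0],1]
    - [[0,0,0.2],[0,0,0],1]
    - [[0,0,0.15],[0,0,0],1]
    - [[0,0,0],[0,0,0],1]

```text
clock: 19.82
position: [0.6736, -0.0167, 0.1509]
tool_rot: [2.704, 0.001, 1.668]
force: [0.1, -0.4, -2.0]
grip_width: 0.0523
finger_force: 43.1
```

```bash
python3 chk.py -1 | head -1
```

```text
19.825 [ 0.6736 -0.0167  0.1509] [2.7041 0.0009 1.6675] TCP in pocket [ 0.0009 -0.0013  0.1109] tool axis in pocket [ 0.0012 -0.0014 -1.    ]
```

Advance 1 mm per row until contact.

Request:
play_rows:
  plan:
    - [[0,0,0.05],[0,0,0],1]
    - [[0,0,0.05],[0,0,0],1]
    - [[0,0,0.05],[0,0,0],1]
    - [[0,0,0.04],[0,0,0],1]
    - [[0,0,0],[0,0,0],1]

```text
clock: 20.55
position: [0.6756, -0.0165, 0.1467]
tool_rot: [2.704, 0.001, 1.667]
force: [-0.2, 0.2, -2.6]
grip_width: 0.0521
finger_force: 43.1
```

Request:
play_rows:
  plan:
    - [[0,0,0.05],[0,0,0],1]
    - [[0,0,0.05],[0,0,0],1]
    - [[0,0,0.04],[0,0,0],1]
    - [[0,0,0],[0,0,0],1]

```text
clock: 21.05
position: [0.6758, -0.0169, 0.1453]
tool_rot: [2.705, 0.003, 1.667]
force: [-39.5, -2.0, 46.7]
grip_width: 0.0518
finger_force: 47.4
```

Request:
play_rows:
  plan:
    - [[0,0,-0.08],[0,0,0],1]
    - [[0,0,0],[0,0,0],1]

```text
clock: 21.3
position: [0.6764, -0.0165, 0.1458]
tool_rot: [2.703, 0.001, 1.667]
force: [-8.8, 0.9, 9.6]
grip_width: 0.0522
finger_force: 43.4
```

Request:
play_rows:
  plan:
    - [[0,0,0],[0,0,0],0.2]
    - [[0,0,0],[0,0,0],-0.4]
    - [[0,0,0],[0,0,0],-1]
    - [[0,0,0],[0,0,0],-1]
    - [[0,0,0],[0,0,0],-1]
    - [[0,0,-0.3],[0,0,0],-1]
    - [[0,0,-0.8],[0,0,0],-1]
    - [[0,0,-0.9],[0,0,0],-1]
    - [[0,0,-0.9],[0,0,0],-1]

```text
clock: 22.42
position: [0.645, -0.0195, 0.2131]
tool_rot: [2.703, 0.001, 1.667]
force: [-0.8, -0.5, 0.4]
grip_width: 0.0855
finger_force: 0.0
```

```bash
cat > pl.py <<'E'
from pk import *
def report(ks):
  for n,(P,c) in zip("ts",both()):
    blue=(c[:,2]>c[:,0]*1.25)&(c[:,2]>25)
    for k in ks:
        L=(P-W(k,[0,0,0]))@RP;m=blue&(np.hypot(L[:,0],L[:,1])<.05)&(L[:,2]>.075)&(L[:,2]<.134);Q=L[m]
        if m.sum()<15: print(n,k,"few");continue
        g=lambda a:np.hypot(Q[:,0]-a[0]-a[1]*(Q[:,2]-.1),Q[:,1]-a[2]-a[3]*(Q[:,2]-.1))-.027
        s=least_squares(g,[0,0,0,0],loss="soft_l1",f_scale=.002);top=L[blue&(np.hypot(L[:,0],L[:,1])<.022)&(L[:,2]>.13)]
        print(n,k,m.sum(),s.x,"top z",np.median(top[:,2]) if len(top) else'')
E
python3 - <<'E'
from pl import *
report([-1,0])
T=tool(95.7);b=[.4355,.2568]
chain(([.52,.10,.30],T),([*b,.2],T),([*b,.105],T))
E
```

```text
t -1 53 [-0.0053 -0.0267 -0.0012 -0.0172] top z 0.13964858891573276
t 0 68 [-0.0048 -0.0109 -0.0035  0.0095] top z 0.13963825790187392
s -1 169 [-0.0066 -0.0224  0.0022 -0.017 ] top z 0.13852433117638516
s 0 176 [-0.0061 -0.0106 -0.0002  0.0034] top z 0.13856885720017412
6 rows t [ 0.876 -0.59  -0.75 ] r [ 0.491  0.003 -0.003]
7 rows t [ 0.94  -0.391  0.571] r [0. 0. 0.]
5 rows t [ 0.   -0.    0.76] r [0. 0. 0.]
```

Request:
play_rows:
  plan:
    - [[0,0,-0.9],[0,0,0],-1]
    - [[0,0,-0.9],[0,0,0],-1]
    - [[0.88,-0.4,-0.3],[0.491,0,0],-1]
    - [[0.88,-0.4,-0.3],[0.491,0,0],-1]
    - [[0.88,-0.4,-0.3],[0.491,0,0],-1]
    - [[0.88,-0.4,-0.3],[0.491,0,0],-1]
    - [[0.88,-0.4,-0.3],[0.491,0,0],-1]
    - [[0.88,-0.4,-0.3],[0.491,0,0],-1]

```text
clock: 23.52
position: [0.5447, 0.1041, 0.2807]
tool_rot: [-3.135, 0.001, 1.667]
force: [-0.7, 0.3, -0.3]
grip_width: 0.0851
finger_force: 0.0
```

```bash
python3 - <<'E'
from mv import *
T=tool(95.7);b=[.4355,.2568]
print(bot.observe()["position"],bot.observe()["tool_rot"])
chain(([*b,.2],T),([*b,.105],T))
E
```

```text
[0.5447 0.1041 0.2807] [-3.1355  0.0012  1.6674]
7 rows t [ 0.93  -0.534  0.462] r [-0.006  0.001 -0.003]
5 rows t [ 0.   -0.    0.76] r [0. 0. 0.]
```

Request:
play_rows:
  plan:
    - [[0.93,-0.534,0.46],[-0.006,0,0],-1]
    - [[0.93,-0.534,0.46],[-0.006,0,0],-1]
    - [[0.93,-0.534,0.46],[-0.006,0,0],-1]
    - [[0.93,-0.534,0.46],[-0.006,0,0],-1]
    - [[0.93,-0.534,0.46],[-0.006,0,0],-1]
    - [[0.93,-0.534,0.46],[-0.006,0,0],-1]
    - [[0.93,-0.534,0.46],[-0.006,0,0],-1]
    - [[0,0,0],[0,0,0],-1]

```text
clock: 24.52
position: [0.4352, 0.2577, 0.1993]
tool_rot: [3.14, 0.001, 1.67]
force: [0.4, -0.5, 0.2]
grip_width: 0.0854
finger_force: 0.0
```

```bash
python3 - <<'E'
from mv import *
T=tool(95.7);b=[.4355,.2568]
print(bot.observe()["position"],bot.observe()["tool_rot"])
chain(([*b,.2],T),([*b,.105],T))
P,c=both()[1];k=near(P,b,.05,.02,.125)&(c[:,2]>1.2*c[:,0]);print(k.sum(),circ(P[k],.027,b)[0])
E
```

```text
[0.4352 0.2577 0.1993] [3.1402 0.0008 1.6704]
1 rows t [-0.038  0.009 -0.029] r [0.009 0.005 0.001]
5 rows t [ 0.   -0.    0.76] r [0. 0. 0.]
425 [0.4347 0.2584]
```

Request:
play_rows:
  plan:
    - [[0,0,0.75],[0,0,0],-1]
    - [[0,0,0.75],[0,0,0],-1]
    - [[0,0,0.75],[0,0,0],-1]
    - [[0,0,0.75],[0,0,0],-1]
    - [[0,0,0.75],[0,0,0],-1]
    - [[0,0,0],[0,0,0],0.3]
    - [[0,0,0],[0,0,0],1]
    - [[0,0,0],[0,0,0],1]
    - [[0,0,0],[0,0,0],1]
    - [[0,0,0],[0,0,0],1]
    - [[0,0,0],[0,0,0],1]
  newtons: 40

```text
clock: 26.0
position: [0.437, 0.2564, 0.1067]
tool_rot: [3.139, 0.001, 1.667]
force: [-3.7, -1.3, 8.4]
grip_width: 0.0539
finger_force: 41.9
```

```bash
python3 - <<'E'
from pk import *
p=bot.observe()["position"];print(p)
D=[.001,-.001,0]
chain((p+[0,0,.14],tool(95.7)),(W(1,np.add(D,[0,0,.225])),TT)); print(W(1,[0,0,.225]))
E
```

```text
[0.437  0.2564 0.1067]
6 rows t [-0.     0.002 -0.933] r [ 0.003  0.001 -0.003]
7 rows t [-0.427  0.916  0.129] r [-0.416 -0.     0.001]
[0.6031 0.1988 0.2539]
```

Request:
play_rows:
  plan:
    - [[0,0,-0.4],[0,0,0],1]
    - [[0,0,-0.9],[0,0,0],1]
    - [[0,0,-0.9],[0,0,0],1]
    - [[0,0,-0.9],[0,0,0],1]
    - [[0,0,-0.9],[0,0,0],1]
    - [[0,0,-0.9],[0,0,0],1]
    - [[0,0,-0.7],[0,0,0],1]
    - [[-0.427,0.92,0.13],[-0.416,0,0],1]
    - [[-0.427,0.92,0.13],[-0.416,0,0],1]
    - [[-0.427,0.92,0.13],[-0.416,0,0],1]
    - [[-0.427,0.92,0.13],[-0.416,0,0],1]
    - [[-0.427,0.92,0.13],[-0.416,0,0],1]
    - [[-0.427,0.92,0.13],[-0.416,0,0],1]
    - [[-0.427,0.92,0.13],[-0.416,0,0],1]
    - [[0,0,0],[0,0,0],1]
    - [[0,0,0],[0,0,0],1]

```text
clock: 28.0
position: [0.6036, 0.1979, 0.2541]
tool_rot: [2.703, 0.001, 1.668]
force: [0.2, -0.3, -2.8]
grip_width: 0.0537
finger_force: 43.1
```

```bash
python3 chk.py 1
```

```text
28.0 [0.6036 0.1979 0.2541] [2.7032 0.0008 1.6675] TCP in pocket [ 0.0005 -0.0009  0.225 ] tool axis in pocket [ 0.0021 -0.0012 -1.    ]
t 56 beaker x,slope,y,slope [-0.0011  0.0154 -0.0013  0.004 ] 0.00024036735358410471 zmin 0.12705672331344536
  pocket fit [0.7131 0.096  0.0979] 0.0015488798456928174 offset in pocket frame [ 0.0039 -0.003  -0.0018] 843
s 248 beaker x,slope,y,slope [-0.0019  0.0147  0.0014  0.0057] 0.0006664471610775945 zmin 0.12496044902363258
  pocket fit [0.7072 0.1023 0.0963] 0.0008244137796916528 offset in pocket frame [-0.0009  0.0038  0.0004] 950
```

Request:
play_rows:
  plan:
    - [[0,0.02,0.3],[0,0,0],1]
    - [[0,0,0.4],[0,0,0],1]
    - [[0,0,0.4],[0,0,0],1]
    - [[0,0,0.4],[0,0,0],1]
    - [[0,0,0.4],[0,0,0],1]
    - [[0,0,0.4],[0,0,0],1]
    - [[0,0,0.4],[0,0,0],1]
    - [[0,0,0.3],[0,0,0],1]
    - [[0,0,0],[0,0,0],1]

```text
clock: 29.22
position: [0.6362, 0.2007, 0.1855]
tool_rot: [2.703, 0.001, 1.667]
force: [-0.2, 0.4, -2.4]
grip_width: 0.054
finger_force: 43.1
```

Request:
play_rows:
  plan:
    - [[0,0,0.3],[0,0,0],1]
    - [[0,0,0.3],[0,0,0],1]
    - [[0,0,0.3],[0,0,0],1]
    - [[0,0,0.3],[0,0,0],1]
    - [[0,0,0.2],[0,0,0],1]
    - [[0,0,0.2],[0,0,0],1]
    - [[0,0,0.06],[0,0,0],1]
    - [[0,0,0.04],[0,0,0],1]
    - [[0,0,0],[0,0,0],1]

```text
clock: 30.35
position: [0.6543, 0.2025, 0.1477]
tool_rot: [2.702, 0.001, 1.667]
force: [0.0, 0.1, -2.2]
grip_width: 0.0542
finger_force: 43.1
```

Request:
play_rows:
  plan:
    - [[0,0,0.04],[0,0,0],1]
    - [[0,0,0.03],[0,0,0],1]
    - [[0,0,0],[0,0,0],1]

```text
clock: 30.72
position: [0.6547, 0.2028, 0.1472]
tool_rot: [2.702, 0.001, 1.668]
force: [-19.0, -3.0, 20.8]
grip_width: 0.0541
finger_force: 45.2
```

Contact. Ease off 0.5 mm, release, retreat.

Request:
play_rows:
  plan:
    - [[0,0,-0.02],[0,0,0],1]
    - [[0,0,0],[0,0,0],0.2]
    - [[0,0,0],[0,0,0],-0.4]
    - [[0,0,0],[0,0,0],-1]
    - [[0,0,0],[0,0,0],-1]
    - [[0,0,0],[0,0,0],-1]
    - [[0,0,-0.3],[0,0,0],-1]
    - [[0,0,-0.8],[0,0,0],-1]
    - [[0,0,-0.9],[0,0,0],-1]
    - [[0,0,-0.9],[0,0,0],-1]
    - [[0,0,-0.9],[0,0,0],-1]
    - [[0,0,-0.9],[0,0,0],-1]
    - [[0,0,-0.9],[0,0,0],-1]
    - [[0,0,0],[0,0,0],-1]

```text
clock: 32.48
position: [0.5953, 0.1971, 0.276]
tool_rot: [2.699, 0.0, 1.668]
force: [-0.1, 0.7, 0.0]
grip_width: 0.0856
finger_force: 0.0
```

```bash
python3 - <<'E'
from pl import *
report([-1,0,1])
f=grab_frame("top");a=f["pixels"][110:330,160:470,::-1];g=grab_frame("side");b=g["pixels"][80:280,210:410,::-1]
im=np.hstack([cv2.resize(a,(450,400),interpolation=2),cv2.resize(b,(350,400),interpolation=2)])
cv2.imwrite("pics/end.png",cv2.convertScaleAbs(im,alpha=1.6))
E
```

```text
t -1 82 [-0.0052 -0.037  -0.0012 -0.0114] top z 0.14015202271329863
t 0 72 [-0.005  -0.0102 -0.0036 -0.0093] top z 0.13943536742256438
t 1 59 [-0.0044 -0.0287 -0.0015 -0.0076] top z 0.14030271385650256
s -1 171 [-0.0066 -0.0326  0.002  -0.0101] top z 0.138954604828181
s 0 111 [-0.0062 -0.0019 -0.0005 -0.0105] top z 0.13850003891684243
s 1 166 [-0.0058 -0.0329  0.0012 -0.0035] top z 0.13904478182908042
```

View pics/end.png

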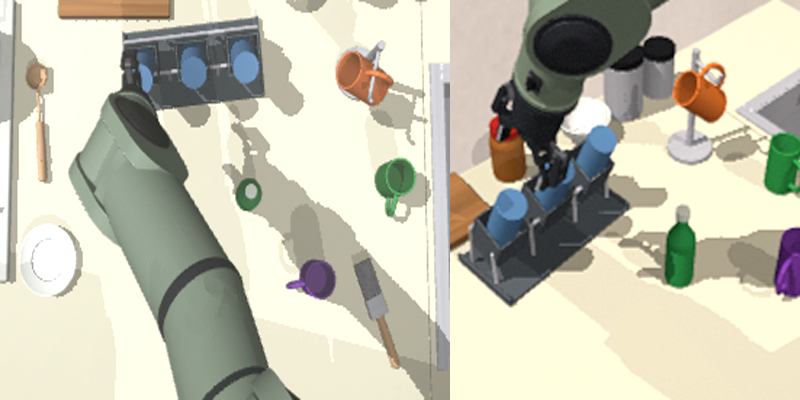

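All three beakers are seated at the same depth (foot at about 139–140 mm) and the mug hangs on the hook at (360,75). Nothing else has moved.

```bash
python3 -c "
from workcell import bot
print(bot.job_done())"
```

```text
the job is handed in; nothing more can be done
None
```

Job handed in at about 32 s of the 72 s limit: both beakers sit mouth-down and fully home in the outer pockets, the mug hangs on the hook, and the final pictures showed nothing else moved; no verdict was returned.

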